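Weigh a solder reel on the sprung hook scale and put it away by its weight

ROBOT

A 7-joint arm with a two-finger parallel gripper is mounted at the origin on a cart in front of the work surface, level with it; the furniture and walls round the work are solid. World frame = base frame: x ahead of the robot, y to its left, z up, the work surface at z = 0. Lengths are in mm, angles in rad, forces in N, time in s.
With the tool pointing down it reaches from about 400 to 875 mm from the base axis. Payload 4.4 kg.
Tool frame: the origin (TCP) lies at the very end of the fingers, on their centre line; the grasp point (between the pads) lies 19 mm behind it; y points along the fingers, x is the direction in which the jaws open and shut, and the axes are right-handed (so a half turn about y gives the same grasp; the last joint's range is limited). The gripper opens to 85 mm and grips with 20 to 120 N. Pads are 22 mm wide; open, the fingers measure 114 mm over their backs; the gripper's body (76 mm by 85 mm) begins 54 mm behind the grasp point. The pads swing forward as they close: fully open they stand 13 mm farther back than shut.
Start: joints at [-1.298, 0.628, 0.038, 1.517, -0.027, 0.996, -0.02], TCP at [216.008, 613.073, 231.313] pointing down, gripper open.
Joint ranges: [-3.06, 3.06], [-0.37, 2.12], [-1.25, 1.32], [0.18, 2.47], [-1.1, 4.24], [0.23, 1.98], [-2.94, 2.94]. Speed limits (rad/s): [2.57, 2.57, 3.14, 3.14, 3.14, 3.14, 3.14].

INTERFACE

Orientations are given as [roll, pitch, yaw] about the fixed x, y, z axes, in that order (R = Rz(yaw) Ry(pitch) Rx(roll)).
In Python, from cell import readout, eyes, finish_job gives the robot as it stands. The module is installed in compiled form; this text tells all that it offers.
- The arm moves only by the tool apply_moves, never from a script. Its argument "commands" is a list that holds one entry, the list of rows, each a list of 6 numbers: the shift along the tool's x, y, z in units of 0.04 m (1.0 is 0.04 m), then the turn, a rotation vector about the tool's x, y, z in units of 5 degrees (1.0 is 5 degrees). A call has 1 to 8 rows; each row shifts and turns the pose as measured when the row begins, along the tool's axes as they then stand; what a row does not reach is not made up. A row lasts 1/12 s, in which the tool goes at most 41.7 mm and 7.16 degrees, less where a joint would pass 70% of its speed; a pose out of reach is approached as far as the arm can. A call with a number of a shift or a turn outside -1 to 1 is refused whole. A call with a gripper value outside its range is refused whole. "claw" is the finger opening in mm, from 0 to 85.4, set as the call begins (left out, the last holds). The fingers move at their own pace and stop on an object; the grip force is fixed at half the most. Time passes only in rows, so rows that do not move let the fingers close. It gives the time, the measured TCP pose, the force and the opening at its end, in the units of the state.
- readout.read_state(): the state, without advancing time (a new reading comes with each control period).
- eyes.get_image(name): name is "side" or "top" or "wrist"; returns a dict with "image" (480x640x3 uint8, red, green, blue), "mtx" (3x3 intrinsics, pixels), "rvec" (rotation vector, rad) and "tvec" (3), from world to camera coordinates, as OpenCV has them. Camera axes: x right, y down, z forward; pixel columns grow to the right and rows downward; lengths in mm; the calibration is good to about 2 mm. The wrist camera is an equidistant fisheye: a pixel r from the principal point sees the ray r / f radians off the axis. A picture is of the moment at which its call begins. There is no depth.
- finish_job(): hands the job in, once; it reports no verdict.
The state is a dict: "clock": time; "qpos": joint angles; "qd": joint speeds; "tau": joint torques, N m; "eef_pos": TCP position; "tool_rot": TCP orientation; "force": force on the tool from outside, world axes, zero at the start; "torque": the same for the moment, N m; "width": finger opening in mm.
Only numpy, scipy, OpenCV 4.12 (cv2) and the standard library are available. Lean on these libraries where they do the work, as an engineer would, in place of code of your own. Each camera call takes 0.05 s, during which the arm holds its last target. There are 200 camera calls.

TASK

Weigh the reel of solder wire: hang it by its bore on the hook of the spring scale, lower it gently until the scale alone carries it, let go and let it settle, so that the brass drag pointer shows its weight and not a push or jolt. Then lift it off: if the drag pointer has reached the long heavy line (300 g) or passed below it, set the reel back on the rods of its cradle, otherwise set it in the narrow open box. Do not ram or bottom the scale or drop the reel, and leave the other things alone.

Things in the scene. Friction and masses are not known exactly. Their poses are not given: they have to be found in the camera images.
- reel_center (a point): centre of the reel of solder wire: grey flanges of 70 mm diameter, 34 mm wide over the flanges, through bore 24 mm. x axis = its axle. 120 to 460 g, not to be told by looking. Grip from above across the flange faces (closing along the axle), only by their top 17 mm: fingertips about 18 mm above the centre, so that they stay clear of the hook in the bore.
- cradle_seat (a point): where the reel's centre lies when it rests on the cradle, 61 mm above the bench, axle along x. The cradle is fixed: two steel rods of 10 mm diameter along x, 44 mm apart, between plywood cheeks 42 mm high (inner faces 55 mm either side of this point along x).
- box_floor (a point): centre of the inner floor (4 mm above the bench) of the narrow open brown box, fixed; inside 132 mm along x and 82 mm along y, walls 4 mm thick, rim 48 mm above the bench. A reel stands in it on its rims, axle along x, its centre 39 mm above the bench.
- hook_seat (a point): point on top of the hook's round rod (8 mm diameter) where the reel should hang; 164 mm above the bench unloaded, moves down with the hook. x axis: along the rod, from its free end towards the column, z up. A hanging reel's centre is 12 mm below it; to pass the bore over the upturned tip, the centre goes level with it.
- scale_hook (a joint): how far the hook and its dark needle have gone down, m: 0 unloaded, 0.012 per 100 g (spring rate 82 N/m), bottom stop at 0.060. Lightly damped: a load let go suddenly swings a third to a half past its reading and rings for about 2 s.
- scale_drag (a joint): how far the brass drag pointer stands below zero, m. The needle pushes it down and it stays at the lowest point reached (so it shows the greatest load); 0 at the start. The long heavy line of 300 g lies at 0.036; each division is 50 g, 0.006.
- needle (a point): point on the needle, moves with the hook; at the height of the graduation that it shows
- drag_pointer (a point): point on the brass drag pointer; at the same height as needle when the two agree
- etape_roll: bystander: black roll of tape lying flat, 62x60x19 mm, origin under its centre
- nose_pliers: bystander: small red pliers lying in front of the scale, 114 mm long
- tip_cleaner: bystander: round brass-wool tip cleaner in a cup, 59 mm across, 36 mm high
- flush_cutters: bystander: small blue flush cutters lying, 114 mm long
- reel: the reel itself, origin at its centre (as reel_center), x along the axle
- scale: the spring scale, fixed: dark steel foot 185x104 mm, 18 mm high with its screws; grey column 100 mm wide, 178 mm high, its front face 85 mm from hook_seat towards +x, with slot, graduated white plate and pointers. Origin under the foot, x axis along the rod towards the column.
- cradle: the cradle, origin under its centre, x along the rods
- stock_box: the narrow brown open box, 140x90x48 mm, origin under its centre, x along its length
- hook_tip (a point): free end of the hook's rod, on the rod's axis (4 mm below its top), 50 mm from hook_seat towards -x; the end is turned up and stands 8 mm above the rod's top. Bring the reel over it along +x, centre it at hook_seat, lower.

How it is judged:
By the outcome, as a careful person would: the job done as asked, in the order asked, and still so for the second after the job is handed in, with the robot touching nothing.
It also fails if it takes over 67 s, if anything falls off the work surface, if the arm or the gripper's body presses on something with over 40 N, if the wrist force passes 120 N, or if a joint passes its speed limit or range.

## Working session

There is one attempt and no reset: what is moved stays moved. The work goes in short steps, Python scripts to look and compute and a tool call to move; the robot and the scene stay as the last step left them, time stands still between calls to the robot, and variables do not carry over. Pictures are saved under pics/ and viewed, about 8 in all and at most 12, crops included, and the job is handed in when it is done.

Besides the shell and the picture viewer there is one more tool, called after "Emit:" as name(argument=value, ...) on one line, values as JSON. apply_moves: Moves the arm, as the interface text tells. Shifts and turns lie within -1 to 1; 1 stands for 0.04 m of shift or 5 degrees of turn. Its arguments: {"type":"object","properties":{"commands":{"type":"array"},"claw":{"type":"number"}},"required":["commands"]}

```bash
mkdir -p pics
python3 - <<'E'
from cell import readout, eyes
import cv2,pickle
s=readout.read_state(); print(s)
d={}
for n in ("side","top"):
    d[n]=eyes.get_image(n); cv2.imwrite(f"pics/{n}0.png",d[n]["image"][:,:,::-1]); print(n,d[n]["mtx"],d[n]["rvec"],d[n]["tvec"])
pickle.dump(d,open("d0.pkl","wb"))
E
```

```text
{'clock': 0.0, 'qpos': array([-1.29781939,  0.62934936,  0.03844949,  1.51836235, -0.02700643,
        0.99628877, -0.0199864 ]), 'qd': array([ 9.42525754e-05,  5.81307513e-04, -1.18943506e-03,  8.14823293e-04,
       -4.02873572e-06,  1.39601509e-03, -2.21920454e-04]), 'tau': array([-4.20645620e-04, -5.63391173e+01,  1.22575365e+00, -1.93449676e+01,
        1.09218486e-02,  1.05280746e-02, -1.89421803e-05]), 'eef_pos': array([215.78613255, 612.4800532 , 230.38892976]), 'tool_rot': array([-1.57082032,  0.00188948,  1.2320235 ]), 'force': array([ 0.00675354, -0.35068197,  0.00817602]), 'torque': array([-0.06431817, -0.01430345,  0.02873611]), 'width': 85.23584378387042}
side [[498.5277161    0.         326.35586365]
 [  0.         498.5277161  235.30868115]
 [  0.           0.           1.        ]] [ 2.14928937 -0.41275569  0.2482711 ] [-428.34973428  306.01283845  890.74741543]
top [[590.65345806   0.         319.90317788]
 [  0.         590.65345806 226.77623904]
 [  0.           0.           1.        ]] [ 2.20730115 -2.17618963  0.05402262] [ 174.43110175  518.24386675 1331.34715881]
```

View pics/side0.png

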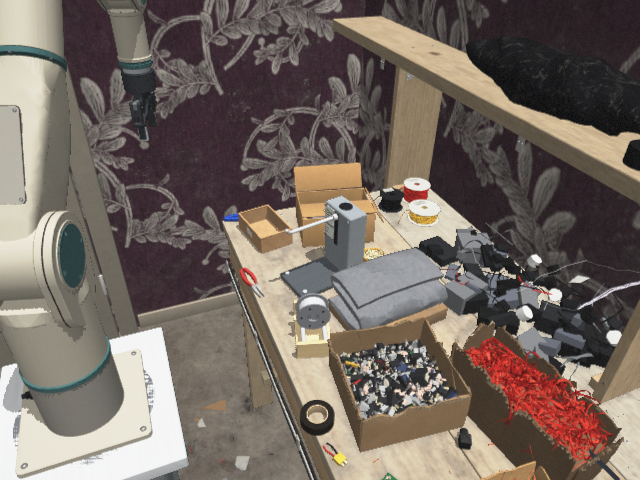

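View pics/top0.png

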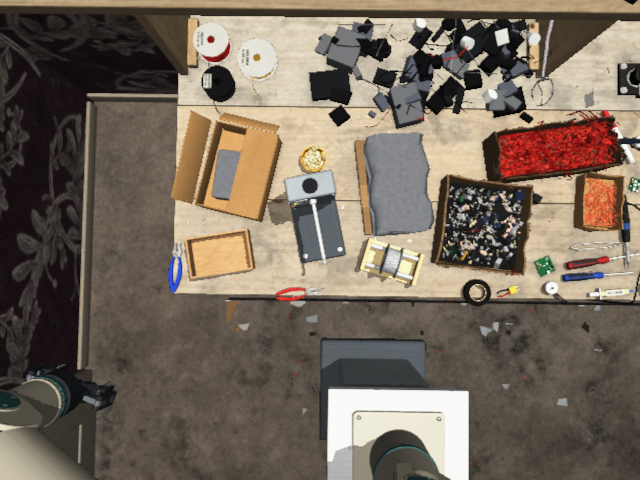

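The side view shows the reel on its cradle (~(312,312)), the scale (hook tip ~(288,233)) and the box (~(265,228)). In the top view the box is at (220,255), the hook from (313,200) to (322,260) and the reel at (391,261). I'll enlarge both.

Run:
```python
import cv2,pickle
d=pickle.load(open("d0.pkl","rb"))
def crop(n,x,y,w,h,k,f):
    im=d[n]["image"][y:y+h,x:x+w,::-1]; cv2.imwrite(f,cv2.resize(im,None,fx=k,fy=k,interpolation=cv2.INTER_CUBIC))
crop("top",175,160,264,150,3,"pics/topc.png")
crop("side",225,185,160,180,3.33,"pics/sidec.png")
```

```text
(no output)
```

View pics/topc.png

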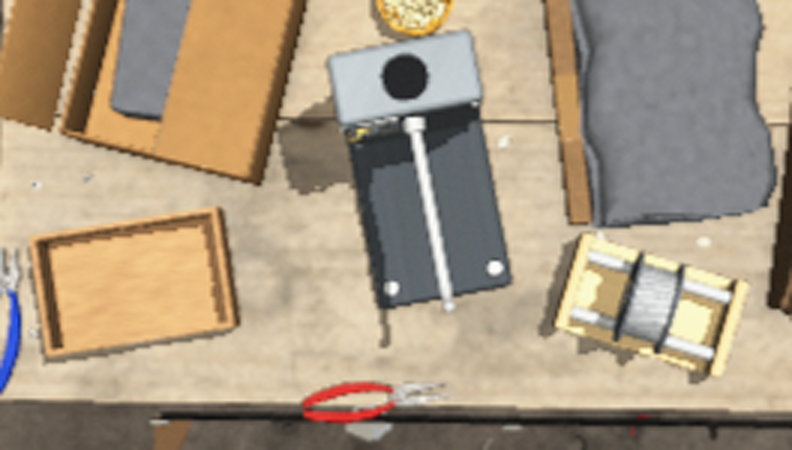

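View pics/sidec.png

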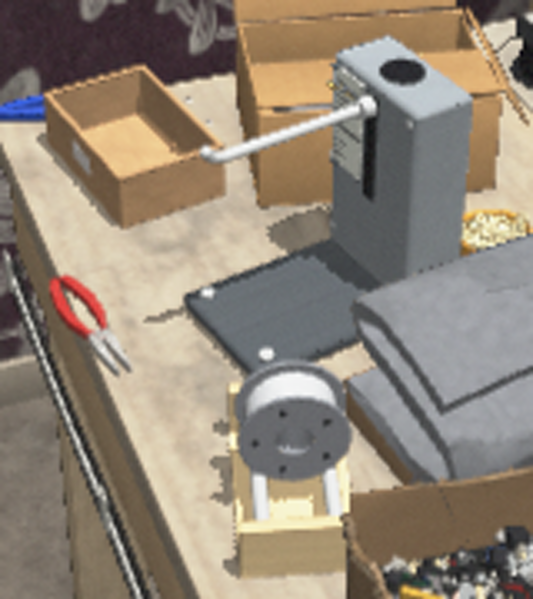

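```bash
cat > h.py <<'E'
import cv2,numpy as np,pickle
def ray(c,uv,fish=False):
    R=cv2.Rodrigues(np.array(c["rvec"],float))[0]; t=np.array(c["tvec"],float).ravel(); K=np.array(c["mtx"])
    if fish:
        m=(np.array(uv,float)-K[:2,2])/K[0,0]; r=np.linalg.norm(m)+1e-12
        d=np.r_[np.sin(r)*m/r,np.cos(r)]
    else: d=np.linalg.inv(K)@np.r_[uv,1.]
    return -R.T@t, R.T@d
def onz(c,uv,z,fish=False):
    o,d=ray(c,uv,fish); return o+d*(z-o[2])/d[2]
def proj(c,P):
    return cv2.projectPoints(np.array(P,float).reshape(-1,3),np.array(c["rvec"],float),np.array(c["tvec"],float),np.array(c["mtx"]),None)[0].reshape(-1,2)
def tri(c1,u1,c2,u2):
    o1,d1=ray(c1,u1);o2,d2=ray(c2,u2)
    s=np.linalg.lstsq(np.c_[d1,-d2],o2-o1,rcond=None)[0]
    a,b=o1+d1*s[0],o2+d2*s[1]; return (a+b)/2,np.linalg.norm(a-b)
def projf(c,P):
    R=cv2.Rodrigues(np.array(c["rvec"],float))[0]; K=np.array(c["mtx"])
    p=np.array(P,float).reshape(-1,3)@R.T+np.array(c["tvec"]).ravel()
    th=np.arctan2(np.linalg.norm(p[:,:2],axis=1),p[:,2]); n=p[:,:2]/np.linalg.norm(p[:,:2],axis=1)[:,None]
    return K[:2,2]+K[0,0]*th[:,None]*n
E
python3 - <<'E'
from h import *
np.set_printoptions(precision=1,suppress=True)
d=pickle.load(open("d0.pkl","rb")); T,S=d["top"],d["side"]
t=lambda x,y:np.array([175+(x+.5)/3-.5,160+(y+.5)/3-.5]); s=lambda x,y:np.array([225+x/3.33,185+y/3.33])
print("cam",ray(T,(0,0))[0],ray(S,(0,0))[0])
def f(l,pts,z):
    P=[onz(T,t(*p),z)[:2] for p in pts]; print(l,*P,"mean",np.mean(P,0)); return np.array(P)
f("rod",[(414,125),(447,302)],160); f("tip",[(448,306)],172)
f("box",[(31,240),(219,208),(239,327),(47,360)],48)
f("cradle",[(582,233),(748,282),(717,377),(556,328)],42)
f("reel top",[(655,253),(683,265),(655,350),(622,340)],80)
f("col",[(328,58),(470,31),(482,102),(337,126)],178)
print("tip tri",tri(T,t(448,304),S,s(208,153)), "rod root",tri(T,t(414,124),S,s(367,106)))
print("side reel face centre z61",onz(S,s(295,441),61))
E
```

```text
cam [ 443.2  175.  1358.1] [ 166.4 -671.4  769.5]
rod [559.5 196.5] [439.9 172.4] mean [499.7 184.5]
tip [437.3 171.8] mean [437.3 171.8]
box [481.  480.8] [506.7 342. ] [419.  325.4] [392.7 466.6] mean [449.8 403.7]
cradle [492.2  72.6] [457.6 -50.8] [387.1 -28.2] [421.5  91.2] mean [439.6  21.2]
reel top [477.1  22.8] [468.7   2.6] [407.4  22.3] [414.2  46.1] mean [441.9  23.5]
col [602.  254.5] [621.6 159.6] [573.9 150.9] [556.4 247.7] mean [588.5 203.2]
tip tri (array([439.2, 171.5, 165.4]), np.float64(1.3731759163710238)) rod root (array([561.2, 196.2, 159.3]), np.float64(2.03197264067286))
side reel face centre z61 [436.8   6.3  61. ]
```

Tip ≈ (438,172), with the hook at yaw ≈ 11.5°. Cradle and reel are at ≈ (441,22), yaw 74°. The box is at (450,404), yaw 100°. Next I move above the reel.

Emit:
apply_moves(commands=[[[0,0,0,0,-0.7,0],[-0.79,0,-0.59,0,0,0],[-0.79,0,-0.59,0,0,0],[-0.79,0,-0.59,0,0,0],[-0.79,0,-0.59,0,0,0],[-0.79,0,-0.59,0,0,0],[-0.79,0,-0.59,0,0,0],[-0.79,0,-0.59,0,0,0]]], claw=60)

```text
clock: 0.77
eef_pos: [311.0, 353.3, 224.8]
tool_rot: [-1.564, 0.002, 1.314]
force: [1.4, 0.1, -0.5]
width: 59.9
```

Emit:
apply_moves(commands=[[[-0.79,0,-0.59,0,0,0],[-0.79,0,-0.59,0,0,0],[-0.79,0,-0.59,0,0,0],[-0.79,0,-0.59,0,0,0],[-0.79,0,-0.59,0,0,0],[-0.79,0,-0.59,0,0,0],[-0.79,0,-0.59,0,0,0],[-0.79,0,-0.59,0,0,0]]])

```text
clock: 1.43
eef_pos: [430.7, 45.1, 223.7]
tool_rot: [-1.563, 0.003, 1.317]
force: [1.1, 0.8, 0.2]
width: 60.1
```

Emit:
apply_moves(commands=[[[-0.4,0.4,-0.35,0,0.3,0],[0,0,0,0,0,0],[0,0,0,0,0,0]]])

```text
clock: 1.68
eef_pos: [443.2, 14.9, 207.4]
tool_rot: [-1.568, 0.006, 1.274]
force: [1.0, 0.5, 0.6]
width: 59.8
```

Run:
```python
from h import *
from cell import readout,eyes
s=readout.read_state();print(s["eef_pos"],s["tool_rot"])
W=eyes.get_image("wrist");pickle.dump(W,open("w1.pkl","wb"));cv2.imwrite("pics/w1.png",W["image"][:,:,::-1])
print(W["mtx"],ray(W,(320,240),True)[0])
print(projf(W,[[441,23,96],[487.5,181.6,164],[438.5,171.6,160],[450,404,48]]))
```

```text
[443.22694471  14.88655568 207.36734881] [-1.56773398  0.00587815  1.27354292]
[[371.64829954   0.         317.26778117]
 [  0.         371.64829954 233.26465243]
 [  0.           0.           1.        ]] [378.65197623  35.27096509 349.68132919]
[[328.98099067 226.73898238]
 [587.71004007 250.9899672 ]
 [566.16357296 179.60347448]
 [656.02388819 128.67792719]]
```

View pics/w1.png

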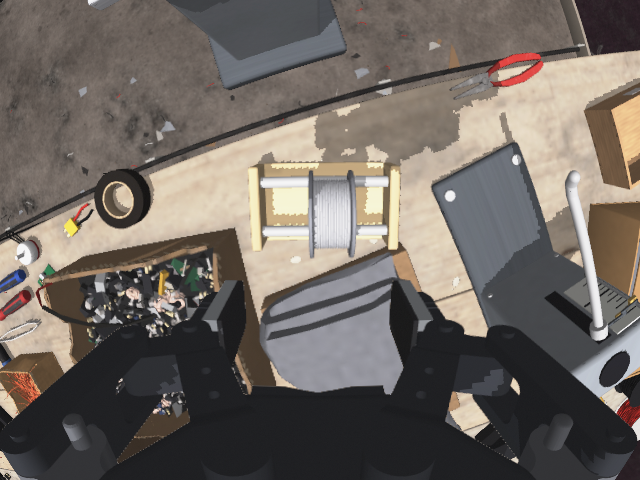

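The wrist view has the reel flanges at columns 309 to 356 and rows 170 to 256. The cradle's outer edges are at columns 250 and 399, and the hook tip is near (573,177).

Run:
```python
from h import *
from scipy.optimize import least_squares
np.set_printoptions(precision=1,suppress=True)
W=pickle.load(open("w1.pkl","rb"))
th=np.linspace(0,2*np.pi,90)
def ext(p,yaw=np.radians(74)):
    a=np.array([np.cos(yaw),np.sin(yaw),0]);b=np.array([-a[1],a[0],0])
    P=np.array([p[0],p[1],61])+np.concatenate([k*17*a+35*(np.cos(th)[:,None]*b+np.sin(th)[:,None]*[0,0,1]) for k in(-1,1)])
    q=projf(W,P);return np.r_[q[:,0].min(),q[:,0].max(),q[:,1].min(),q[:,1].max()]
r=least_squares(lambda p:ext(p)-[308.5,356.5,169.5,257],[441,23]);print("reel",r.x,r.fun)
for uv in [(250,167),(251,250),(399,163),(399,248)]: print("cradle",onz(W,uv,42,True)[:2])
print("tip",[onz(W,(573,174),z,True)[:2] for z in (160,172)],"root",onz(W,(600,333),160,True))
print(projf(W,[[438.5,171.6,172],[438.5,171.6,156]]))
```

```text
reel [439.5  26.2] [-0.4  0.4 -0.7  0.7]
cradle [385.6 -27.9]
cradle [454.5 -51. ]
cradle [418.6  92.4]
cradle [490.7  74. ]
tip [array([436.4, 177.7]), array([432.8, 168.7])] root [562.3 198.8 160. ]
[[577.9 182.5]
 [562.5 178.7]]
```

Emit:
apply_moves(commands=[[[0.22,0.5,0.15,0,-0.2,0],[0,0.7,0,0,0,0],[0,0.7,0,0,0,0],[0,0.5,0,0,0,0],[0,0,0,0,0,0],[0,0,0,0,0,0]]])

```text
clock: 2.23
eef_pos: [439.7, 35.2, 110.8]
tool_rot: [-1.57, -0.0, 1.308]
force: [-0.4, 0.5, 0.5]
width: 60.1
```

Emit:
apply_moves(commands=[[[-0.12,0,-0.04,0,0.1,0],[0,0,0,0,0,0],[0,0,0,0,0,0]]])

```text
clock: 2.48
eef_pos: [440.9, 32.2, 113.5]
tool_rot: [-1.573, -0.003, 1.303]
force: [0.5, -0.4, -0.1]
width: 59.9
```

Emit:
apply_moves(commands=[[[-0.1,0.2,-0.02,0,0.15,0],[-0.08,0.2,0,0,0.1,0],[0,0.2,0,0,0,0],[0,0,0,0,0,0]]])

```text
clock: 2.82
eef_pos: [442.2, 24.3, 90.2]
tool_rot: [-1.58, -0.005, 1.278]
force: [-0.2, 0.5, -0.4]
width: 59.4
```

Emit:
apply_moves(commands=[[[0,0.15,0.04,0.05,-0.1,0],[0,0.12,0.02,0,0,0],[0,0,0,0,0,0],[0,0,0,0,0,0]]])

```text
clock: 3.15
eef_pos: [438.9, 24.6, 77.0]
tool_rot: [-1.572, -0.004, 1.287]
force: [-0.2, 0.0, -0.5]
width: 60.1
```

Emit:
apply_moves(commands=[[[0,0,0,0,0,0],[0,0,0,0,0,0],[0,0,0,0,0,0],[0,0,0,0,0,0],[0,0,0,0,0,0],[0,0,0,0,0,0]]], claw=25)

```text
clock: 3.65
eef_pos: [438.9, 24.6, 77.3]
tool_rot: [-1.573, -0.004, 1.287]
force: [0.2, 0.1, -1.3]
width: 32.6
```

Emit:
apply_moves(commands=[[[0,-0.2,0,0,0,0],[0,-0.5,0,0,0,0],[0,-0.6,0,0,0,0],[0,-0.6,0,0,0,0],[0,-0.5,0,0,0,0],[0,-0.2,0,0,0,0],[0,0,0,0,0,0],[0,0,0,0,0,0]]])

```text
clock: 4.32
eef_pos: [435.3, 24.4, 187.1]
tool_rot: [-1.567, -0.002, 1.288]
force: [-0.1, 0.6, -3.9]
width: 32.8
```

Emit:
apply_moves(commands=[[[0,0,0,0,0.5,0],[0,0,0,0,1,0],[0,0,0,0,1,0],[0,0,0,0,1,0],[0,0,0,0,1,0],[0,0,0,0,1,0],[0,0,0,0,1,0],[0,0,0,0,1,0]]])

```text
clock: 4.98
eef_pos: [428.7, 23.9, 181.2]
tool_rot: [-1.559, 0.014, 0.604]
force: [-0.4, -0.3, -4.2]
width: 32.7
```

Emit:
apply_moves(commands=[[[0,0,0,0,1,0],[0,0,0,0,1,0],[0,0,0,0,1,0],[0,0,0,0,1,0],[0,0,0,0,0.5,0],[0,0,0,0,0,0],[0,0,0,0,0,0]]])

```text
clock: 5.57
eef_pos: [422.4, 23.9, 174.8]
tool_rot: [-1.567, 0.033, 0.19]
force: [-0.3, 0.1, -3.1]
width: 32.3
```

Emit:
apply_moves(commands=[[[0,-0.05,0.3,0,0,-0.2],[0,-0.05,0.6,0,-0.05,-0.2],[0.02,-0.05,0.7,0,0,0],[0.02,-0.05,0.7,0,0,0],[0.02,0,0.6,0,0,0],[0,0,0.4,0,0,0],[0,0,0.15,0,0,0],[0,0,0,0,0,0]]])

```text
clock: 6.23
eef_pos: [395.3, 163.0, 180.4]
tool_rot: [-1.569, 0.003, 0.201]
force: [1.1, -0.5, -3.8]
width: 32.6
```

```bash
cat > snap.py <<'E'
from h import *
from cell import readout,eyes
import sys
def snap(tag,names=("side","top","wrist")):
    d={n:eyes.get_image(n) for n in names}; d["s"]=readout.read_state()
    pickle.dump(d,open(tag+".pkl","wb")); return d
def cr(im,x,y,w,h,k): return cv2.resize(im["image"][y:y+h,x:x+w,::-1],None,fx=k,fy=k,interpolation=cv2.INTER_CUBIC)
E
python3 - <<'E'
from snap import *
d=snap("d2"); print(d["s"]["eef_pos"],d["s"]["tool_rot"])
a=cr(d["side"],250,170,100,150,4); b=cr(d["wrist"],220,100,200,150,2); c=cr(d["top"],270,180,100,75,4)
cv2.imwrite("pics/m2.png",np.hstack([a,np.vstack([b,c])]))
E
```

```text
[396.01220076 160.45342064 180.60127286] [-1.57024537  0.00231134  0.19598625]
```

View pics/m2.png

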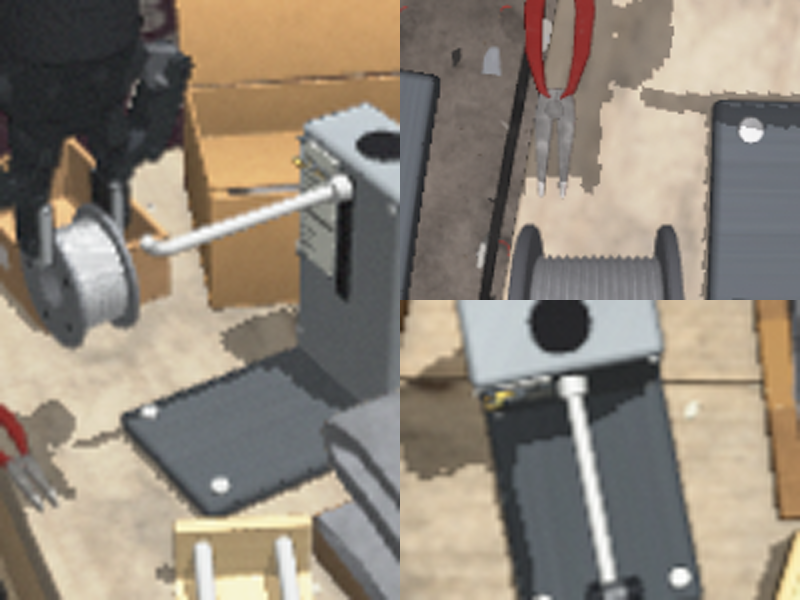

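The side crop shows the reel upright in the fingers with its far flange beside the hook tip at crop (150,243). The wrist crop missed the tip, so I'll overlay the model to compare.

Run:
```python
from snap import *
d=pickle.load(open("d2.pkl","rb"))
yaw=d["s"]["tool_rot"][2]; e=d["s"]["eef_pos"]; a=np.array([np.cos(yaw),np.sin(yaw),0]);b=np.array([-a[1],a[0],0]);z=np.array([0,0,1.])
C=np.array([e[0],e[1],e[2]-16.3]); th=np.linspace(0,2*np.pi,60)
def circ(r,k): return C+k*17*a+r*(np.cos(th)[:,None]*b+np.sin(th)[:,None]*z)
hy=np.radians(11.5);h=np.array([np.cos(hy),np.sin(hy),0]);tip=np.array([438.5,171.6,160])
L=[circ(35,1),circ(35,-1),circ(12,1),np.array([tip+[0,0,12],tip,tip+125*h])]
def ov(n,pf,x,y,w,hh,k):
    im=cr(d[n],x,y,w,hh,k)
    for P in L:
        q=(pf(d[n],P)-[x,y]+.5)*k-.5
        cv2.polylines(im,[np.round(q).astype(np.int32)],False,(0,255,0),1)
    return im
A=ov("side",proj,250,200,80,80,5); B=ov("wrist",projf,230,190,133,133,3)
cv2.imwrite("pics/m3.png",np.hstack([A,B[:400,:400] if B.shape[0]>=400 else cv2.resize(B,(400,400))]))
```

```text
(no output)
```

View pics/m3.png

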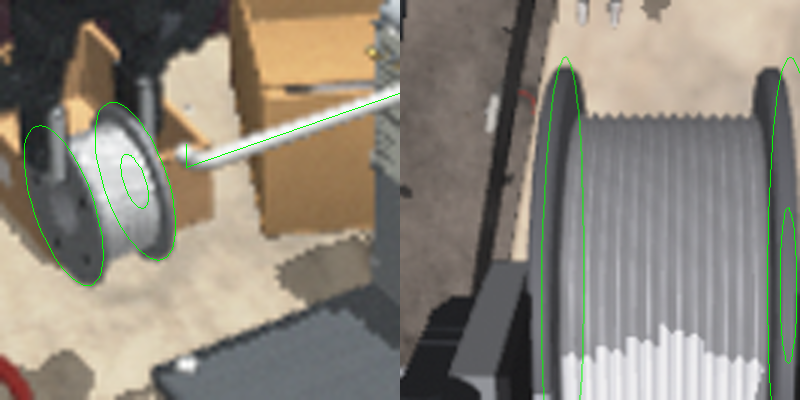

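The side overlay fits the reel within 1 px. The real rod lies about 1 px above and left of the model, with its tip at crop (180,150). I need the hook in the wrist view.

Run:
```python
from snap import *
d=pickle.load(open("d2.pkl","rb"))
tip=np.array([438.5,171.6,160]);hy=np.radians(11.5);h=np.array([np.cos(hy),np.sin(hy),0])
print(projf(d["wrist"],[tip,tip+[0,0,12],tip+60*h,tip+120*h]))
im=cr(d["wrist"],220,180,266,200,3)
cv2.imwrite("pics/m4.png",im)
```

```text
[[412.92202326 275.05086918]
 [419.11520379 284.76524225]
 [520.25534602 271.46328938]
 [600.35874725 267.04349864]]
```

View pics/m4.png

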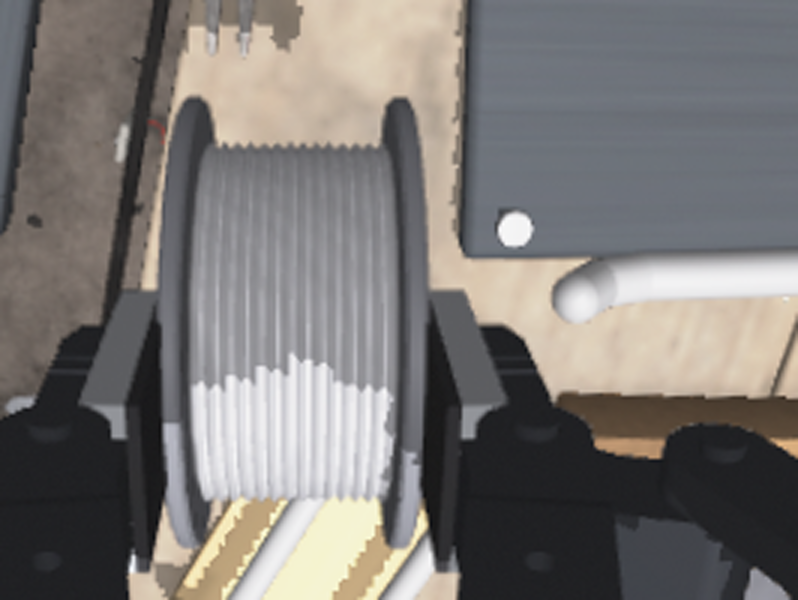

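The tip top is at full wrist (412,280) and the rod axis at about (470,271.5). The flanges span columns 273 to 363 and rows 212 to 363. I'll fit both from this one camera.

Run:
```python
from snap import *
from scipy.optimize import least_squares
np.set_printoptions(precision=2,suppress=True)
d=pickle.load(open("d2.pkl","rb"));W=d["wrist"]
yaw=d["s"]["tool_rot"][2]; e=d["s"]["eef_pos"]; a=np.array([np.cos(yaw),np.sin(yaw),0]);b=np.array([-a[1],a[0],0]);z=np.array([0,0,1.])
th=np.linspace(0,2*np.pi,200)
def ext(C):
    q=projf(W,np.concatenate([C+k*17*a+35*(np.cos(th)[:,None]*b+np.sin(th)[:,None]*z) for k in(-1,1)]))
    return np.r_[q[:,0].min(),q[:,0].max(),q[:,1].min(),q[:,1].max()]
C0=np.array([e[0],e[1],e[2]-16.3])
r=least_squares(lambda C:ext(C)-[273.3,362.7,212.3,362.7],C0);print("reel",r.x,r.fun,"model",C0)
tt=onz(W,(412,280),171,True); p=onz(W,(470,271.5),160,True);p2=onz(W,(440,273),160,True); print("tip top",tt,"rod",p,p2)
for C in (r.x,C0): print("rel to reel (along,lat)",[( (q-C)@a,(q-C)@b) for q in (tt,p,p2)])
S=d["side"]
print("side rod pts->", [onz(S,(250+x/5,200+y/5),160) for x,y in((250,140.5),(350,105))])
```

```text
reel [394.76 157.82 162.59] [-0.5   0.49  0.37 -0.37] model [396.01 160.45 164.3 ]
tip top [434.88 172.91 171.  ] rod [467.61 178.59 160.  ] [451.87 175.06 160.  ]
rel to reel (along,lat) [(np.float64(42.285922171914386), np.float64(6.984842825298744)), (np.float64(75.49484140448132), np.float64(6.188192767031719)), (np.float64(59.36895593275243), np.float64(5.788455119865523))]
rel to reel (along,lat) [(np.float64(40.54962708456134), np.float64(4.647889078850223)), (np.float64(73.75854631712828), np.float64(3.851239020583199)), (np.float64(57.632660845399386), np.float64(3.4515013734170044))]
side rod pts-> [array([471.5 , 179.79, 160.  ]), array([523.02, 190.88, 160.  ])]
```

Emit:
apply_moves(commands=[[[0,0,0.06,0,-0.05,0],[0,0,0.06,0,0,0],[0,0,0,0,0,0],[0,0,0,0,0,0]]])

```text
clock: 6.72
eef_pos: [396.0, 161.2, 180.7]
tool_rot: [-1.572, 0.002, 0.193]
force: [0.3, -0.4, -4.1]
width: 32.9
```

Emit:
apply_moves(commands=[[[0,0,0.12,0,-0.15,0],[0,0,0.06,0,-0.05,0],[0,0,0,0,0,0]]])

```text
clock: 6.97
eef_pos: [394.8, 168.0, 180.8]
tool_rot: [-1.572, 0.002, 0.211]
force: [-0.1, 1.0, -3.2]
width: 32.4
```

Emit:
apply_moves(commands=[[[0.1,0,-0.05,0,0,0],[0.15,0,-0.02,0,0,0],[0.1,0,0,0,0,0],[0,0,0,0,0,0],[0,0,0,0,0,0]]])

```text
clock: 7.38
eef_pos: [411.2, 168.6, 180.8]
tool_rot: [-1.572, 0.001, 0.212]
force: [-0.5, 0.0, -3.4]
width: 32.8
```

Run:
```python
from snap import *
d=snap("d5",("side","wrist")); print(d["s"]["eef_pos"],d["s"]["tool_rot"])
A=cr(d["side"],260,200,66,100,6); B=cr(d["wrist"],255,190,200,300-10,2)
cv2.imwrite("pics/m5.png",np.hstack([A,np.pad(B,((0,600-B.shape[0]),(0,0),(0,0)))]))
```

```text
[410.94243074 168.60205359 180.78397419] [-1.57195902e+00  1.28552714e-03  2.11763443e-01]
```

View pics/m5.png

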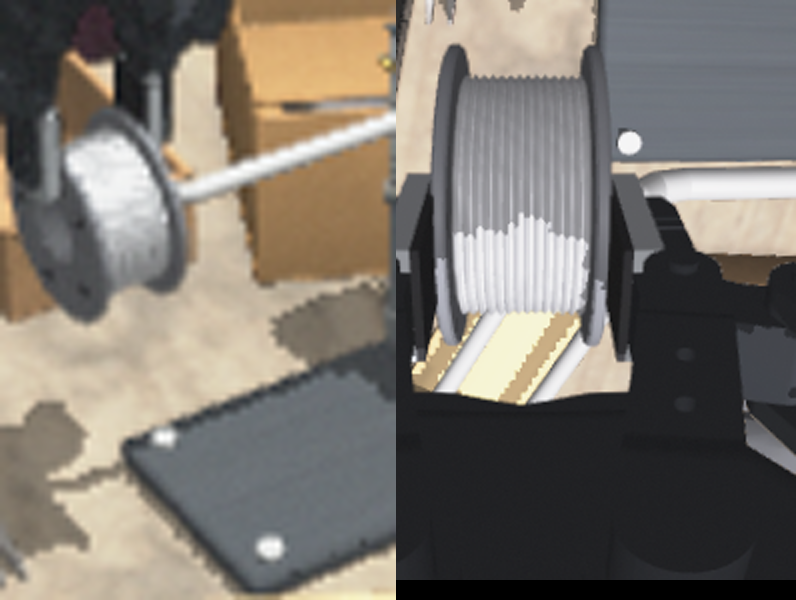

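The wrist view shows the rod axis at full (447,282) and (417,283), with the flanges at the same pixels as before. I'll compute the lateral offset again.

Run:
```python
from snap import *
from scipy.optimize import least_squares
np.set_printoptions(precision=2,suppress=True)
d=pickle.load(open("d5.pkl","rb"));W=d["wrist"];S=d["side"]
yaw=d["s"]["tool_rot"][2]; e=d["s"]["eef_pos"]; a=np.array([np.cos(yaw),np.sin(yaw),0]);b=np.array([-a[1],a[0],0]);z=np.array([0,0,1.])
th=np.linspace(0,2*np.pi,200)
def ext(C):
    q=projf(W,np.concatenate([C+k*17*a+35*(np.cos(th)[:,None]*b+np.sin(th)[:,None]*z) for k in(-1,1)]))
    return np.r_[q[:,0].min(),q[:,0].max(),q[:,1].min(),q[:,1].max()]
C0=np.array([e[0],e[1],e[2]-16.3])
r=least_squares(lambda C:ext(C)-[273.5,362.5,212,363],C0);print("reel",r.x,"model",C0)
for uv in((447,282),(417,283)):
    p=onz(W,uv,160,True);print(p,[((p-C)@a,(p-C)@b) for C in(r.x,C0)])
# side: rod line & far flange extents
p=[onz(S,(260+x/6,200+y/6),160) for x,y in((230,180),(380,127))]
print("side rod",p,[((q-C0)@a,(q-C0)@b) for q in p])
q=proj(S,C0+17*a+35*(np.cos(th)[:,None]*b+np.sin(th)[:,None]*z)); print("flange in crop",(q.min(0)-[260,200])*6,(q.max(0)-[260,200])*6)
```

```text
reel [410.31 165.46 163.22] model [410.94 168.6  164.48]
[472.65 179.36 160.  ] [(np.float64(63.86505820049734), np.float64(0.4817558515881313)), (np.float64(62.59024600067996), np.float64(-2.4566700808505484))]
[457.34 175.98 160.  ] [(np.float64(48.18645501621628), np.float64(0.397650864970732)), (np.float64(46.9116428163989), np.float64(-2.5407750674679477))]
side rod [array([465.59, 174.11, 160.  ]), array([529.75, 187.65, 160.  ])] [(np.float64(54.58879053623889), np.float64(-6.100042952124648)), (np.float64(120.15373117151574), np.float64(-6.3435834548226))]
flange in crop [82.28 99.37] [182.21 286.48]
```

Run:
```python
from snap import *
d=pickle.load(open("d5.pkl","rb"));S=d["side"]; im=S["image"].astype(int)
pts=[]
for x in range(296,322,3):
    col=im[210:242,x]; sat=col.max(1)-col.min(1); m=(sat<22)&(col.mean(1)>120); i=np.where(m)[0]; pts.append((x,210+i.mean(),len(i)))
print(pts)
e=d["s"]["eef_pos"];C0=np.array([e[0],e[1],e[2]-16.3])
hy=np.radians(11.8);h=np.array([np.cos(hy),np.sin(hy),0]);n=np.array([-h[1],h[0],0])
# model: rod axis on the reel's axis line (lat 0, 4 below centre) vs observed
for lat in(0,-3,3):
    q=proj(S,[C0+n*lat-[0,0,4.5]+h*t for t in np.linspace(40,130,10)])
    print(lat,np.interp([p[0] for p in pts],q[:,0],q[:,1])-[p[1] for p in pts])
# observed far-flange outline: dark/grey flange column/row scan
print(im[245:254,286,:].mean(1),im[232,284:298].mean(1))
```

```text
[(296, np.float64(230.5), 4), (299, np.float64(229.0), 5), (302, np.float64(227.5), 4), (305, np.float64(227.0), 3), (308, np.float64(226.0), 3), (311, np.float64(225.0), 3), (314, np.float64(222.25), 4), (317, np.float64(221.5), 4), (320, np.float64(220.75), 4)]
0 [-1.42636606 -0.97566398 -0.5249619  -1.07425982 -1.12355774 -1.17285566
  0.52784642  0.2285485  -0.07074942]
-3 [-0.51906695 -0.07138757  0.37629181 -0.1760288  -0.22834942 -0.28067003
  1.41700935  1.11468873  0.81236812]
3 [-2.3288624  -1.87515362 -1.42144484 -1.96773607 -2.01402729 -2.06031852
 -0.35660974 -0.65290097 -0.94919219]
[117.66666667  87.66666667  78.33333333  97.         154.33333333
 174.         175.66666667 177.33333333 178.66666667] [221.33333333 203.66666667 190.          84.         111.
 154.33333333 203.         203.         199.         189.66666667
 169.66666667 156.33333333 150.66666667 155.33333333]
```

The wrist and side views agree: the reel axis is on the rod to within about 1 mm. I slide it on slowly.

Emit:
apply_moves(commands=[[[0.1,0,0,0,0,0],[0.15,0,0,0,0,0],[0.2,0,0,0,0,0],[0.2,0,0,0,0,0],[0.15,0,0,0,0,0],[0.1,0,0,0,0,0],[0,0,0,0,0,0],[0,0,0,0,0,0]]])

```text
clock: 8.15
eef_pos: [450.5, 177.1, 180.4]
tool_rot: [-1.572, 0.001, 0.212]
force: [-0.6, 0.2, -3.2]
width: 32.6
```

Emit:
apply_moves(commands=[[[0.1,0,0,0,0,0],[0.15,0,0,0,0,0],[0.2,0,0,0,0,0],[0.2,0,0,0,0,0],[0.12,0,0,0,0,0],[0.08,0,0,0,0,0],[0,0,0,0,0,0],[0,0,0,0,0,0]]])

```text
clock: 8.82
eef_pos: [487.1, 185.0, 180.0]
tool_rot: [-1.572, 0.002, 0.212]
force: [0.3, -0.2, -3.6]
width: 32.5
```

Emit:
apply_moves(commands=[[[0,0.1,0,0,0,0],[0,0.12,0,0,0,0],[0,0.12,0,0,0,0],[0,0.12,0,0,0,0],[0,0.12,0,0,0,0],[0,0.1,0,0,0,0],[0,0,0,0,0,0],[0,0,0,0,0,0]]])

```text
clock: 9.48
eef_pos: [486.5, 184.9, 149.7]
tool_rot: [-1.572, 0.002, 0.212]
force: [0.1, 0.3, -1.3]
width: 32.7
```

Emit:
apply_moves(commands=[[[0,0.06,0,0,0,0],[0,0.08,0,0,0,0],[0,0.06,0,0,0,0],[0,0,0,0,0,0]]])

```text
clock: 9.82
eef_pos: [486.6, 184.9, 141.5]
tool_rot: [-1.572, 0.001, 0.212]
force: [-0.6, 0.3, -1.8]
width: 32.0
```

Emit:
apply_moves(commands=[[[0,0,0,0,0,0]]])

```text
clock: 9.9
eef_pos: [486.6, 184.9, 141.5]
tool_rot: [-1.572, 0.001, 0.212]
force: [-0.3, -0.3, -1.0]
width: 32.1
```

Emit:
apply_moves(commands=[[[0,0,0,0,0,0]]])

```text
clock: 9.98
eef_pos: [486.6, 184.9, 141.5]
tool_rot: [-1.572, 0.002, 0.212]
force: [0.0, 0.3, -1.4]
width: 32.8
```

Emit:
apply_moves(commands=[[[0,0,0,0,0,0]]])

```text
clock: 10.07
eef_pos: [486.6, 184.9, 141.6]
tool_rot: [-1.572, 0.001, 0.212]
force: [-1.4, 1.1, -1.3]
width: 32.6
```

Emit:
apply_moves(commands=[[[0,0,0,0,0,0]]])

```text
clock: 10.15
eef_pos: [486.6, 184.9, 141.7]
tool_rot: [-1.572, 0.001, 0.212]
force: [-0.9, -0.7, -1.8]
width: 32.4
```

Emit:
apply_moves(commands=[[[0,0.06,0,0,0,0],[0,0.1,0,0,0,0],[0,0.1,0,0,0,0],[0,0.05,0,0,0,0],[0,0,0,0,0,0]]])

```text
clock: 10.57
eef_pos: [486.6, 184.9, 128.4]
tool_rot: [-1.572, 0.001, 0.212]
force: [-0.4, -0.5, -0.2]
width: 32.7
```

Emit:
apply_moves(commands=[[[0,0,0,0,0,0]]])

```text
clock: 10.65
eef_pos: [486.6, 184.9, 128.2]
tool_rot: [-1.571, 0.001, 0.212]
force: [-1.0, 0.5, -0.1]
width: 32.8
```

Emit:
apply_moves(commands=[[[0,0,0,0,0,0]]])

```text
clock: 10.73
eef_pos: [486.6, 184.9, 128.1]
tool_rot: [-1.572, 0.001, 0.212]
force: [-1.0, -0.1, 0.3]
width: 32.7
```

Emit:
apply_moves(commands=[[[0,0,0,0,0,0]]])

```text
clock: 10.82
eef_pos: [486.6, 184.9, 128.1]
tool_rot: [-1.572, 0.001, 0.212]
force: [-0.6, 0.4, -0.0]
width: 32.9
```

Emit:
apply_moves(commands=[[[0,0,0,0,0,0]]])

```text
clock: 10.9
eef_pos: [486.6, 184.9, 128.2]
tool_rot: [-1.572, 0.001, 0.212]
force: [0.2, 1.0, 0.3]
width: 32.6
```

Emit:
apply_moves(commands=[[[0,0,0,0,0,0]]])

```text
clock: 10.98
eef_pos: [486.6, 184.9, 128.3]
tool_rot: [-1.571, 0.001, 0.212]
force: [-0.3, -0.9, -0.6]
width: 32.8
```

Emit:
apply_moves(commands=[[[0,0,0,0,0,0]]])

```text
clock: 11.07
eef_pos: [486.6, 185.0, 128.4]
tool_rot: [-1.571, 0.001, 0.212]
force: [0.4, 0.1, 0.9]
width: 32.6
```

Emit:
apply_moves(commands=[[[0,0,0,0,0,0]]])

```text
clock: 11.15
eef_pos: [486.6, 184.9, 128.4]
tool_rot: [-1.571, 0.001, 0.212]
force: [-0.5, 0.7, -0.5]
width: 32.7
```

Run:
```python
from snap import *
d=snap("d6",("side","top")); s=d["s"]; print(s["clock"],s["eef_pos"],s["force"],s["tau"])
A=cr(d["side"],300,195,75,75,8); cv2.imwrite("pics/m6.png",A)
```

```text
11.25 [486.60179732 184.92247788 128.42556435] [-0.94926385 -0.090111   -0.70373755] [ 3.61948281e-03 -4.73542607e+01  4.95294705e+00 -1.24837857e+01
 -1.24625105e-02 -1.50385690e-01 -2.54951356e-04]
```

View pics/m6.png

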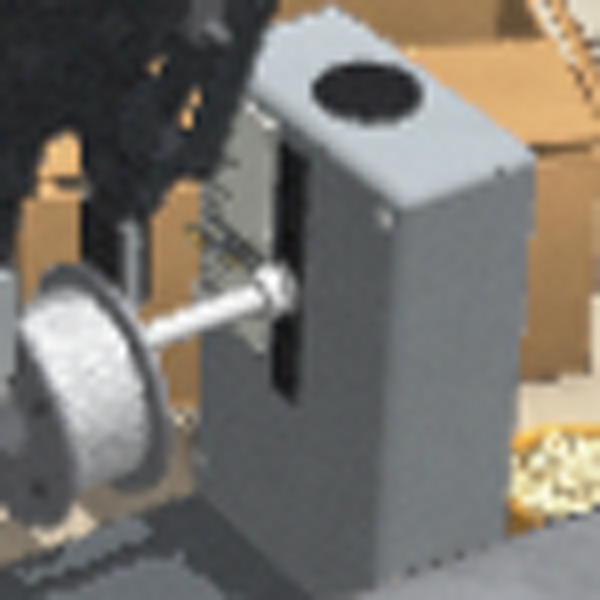

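Force is about 0, so the scale carries the reel. I release it and let it settle.

Emit:
apply_moves(commands=[[[0,0,0,0,0,0],[0,0,0,0,0,0],[0,0,0,0,0,0],[0,0,0,0,0,0],[0,0,0,0,0,0],[0,0,0,0,0,0],[0,0,0,0,0,0],[0,0,0,0,0,0]]], claw=52)

```text
clock: 11.92
eef_pos: [487.8, 185.2, 128.9]
tool_rot: [-1.571, -0.001, 0.212]
force: [0.4, 0.1, 0.1]
width: 52.1
```

Emit:
apply_moves(commands=[[[0,-0.1,0,0,0,0],[0,-0.3,0,0,0,0],[0,-0.5,0,0,0,0],[0,-0.6,0,0,0,0],[0,-0.6,0,0,0,0],[0,-0.3,0,0,0,0],[0,-0.1,0,0,0,0],[0,0,0,0,0,0]]])

```text
clock: 12.58
eef_pos: [486.7, 184.5, 233.8]
tool_rot: [-1.572, 0.002, 0.211]
force: [-0.5, 0.2, 0.5]
width: 51.7
```

Emit:
apply_moves(commands=[[[0,0,0,0,0,0],[0,0,0,0,0,0],[0,0,0,0,0,0],[0,0,0,0,0,0],[0,0,0,0,0,0],[0,0,0,0,0,0],[0,0,0,0,0,0],[0,0,0,0,0,0]]])

```text
clock: 13.25
eef_pos: [484.1, 183.6, 229.5]
tool_rot: [-1.574, 0.01, 0.211]
force: [-0.4, 0.1, 0.4]
width: 52.4
```

Emit:
apply_moves(commands=[[[0,0,0,0,0,0],[0,0,0,0,0,0],[0,0,0,0,0,0],[0,0,0,0,0,0],[0,0,0,0,0,0],[0,0,0,0,0,0],[0,0,0,0,0,0],[0,0,0,0,0,0]]])

```text
clock: 13.92
eef_pos: [484.1, 183.6, 229.5]
tool_rot: [-1.574, 0.009, 0.211]
force: [-0.0, -0.4, 0.6]
width: 51.9
```

Run:
```python
from snap import *
d=snap("d7"); s=d["s"]; print(s["clock"],s["eef_pos"],s["force"],s["tool_rot"])
A=cr(d["side"],292,192,50,75,8); B=cr(d["wrist"],340,130,300,350,1.142)
B=B[:,:400] if B.shape[1]>400 else B
h=600
B=np.pad(B[:h],((0,max(0,h-B.shape[0])),(0,0),(0,0)))
cv2.imwrite("pics/m7.png",np.hstack([A,B]))
```

```text
14.0667 [484.13828772 183.60579384 229.47464077] [-0.11054567 -0.03714558  0.09233336] [-1.57401267  0.00949336  0.21097953]
```

View pics/m7.png

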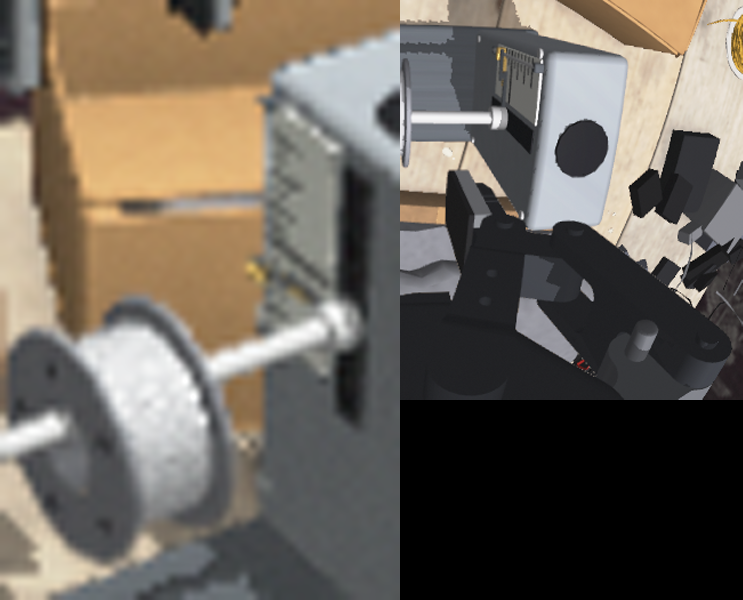

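Count: 11 pictures viewed. The reel hangs freely from the rod. The brass pointer tab is at full side (323.9,225.8) and the hook root at (334.5,232). I'll measure displacement against the first frame numerically.

Run:
```python
from snap import *
from scipy.optimize import brentq
d0=pickle.load(open("d0.pkl","rb"));d7=pickle.load(open("d7.pkl","rb")); S=d0["side"]
# collar: template match with upsampling
up=lambda im,x,y,w,h:cv2.resize(im[y:y+h,x:x+w],None,fx=8,fy=8,interpolation=cv2.INTER_CUBIC)
t=up(S["image"],329,211,11,11)
for tag in("d6","d7"):
    I=pickle.load(open(tag+".pkl","rb"))["side"]["image"]
    r=cv2.matchTemplate(up(I,325,208,20,45),t,cv2.TM_CCOEFF_NORMED); _,v,_,l=cv2.minMaxLoc(r); print(tag,"collar shift",(l[0]/8-4,l[1]/8-3),v)
def brass(I,x0,x1,y0,y1):
    c=I[y0:y1,x0:x1].astype(int); m=(c[...,0]-c[...,2]>60)&(c[...,0]>110); w=np.where(m,c[...,0]-c[...,2],0)
    ys,xs=np.mgrid[y0:y1,x0:x1]; return (w*xs).sum()/w.sum(),(w*ys).sum()/w.sum(),m.sum(),list(zip(xs[m],ys[m]))
P=np.array([563,197,160.])
for n in(30,36,40,44): print(n,(proj(S,P-[0,0,n])-proj(S,P))[0])
for nm,D in(("d0",d0),("d7",d7)):
    I=D["side"]["image"]
    for y0,y1 in((205,216),(219,232)): 
        try: print(nm,y0,brass(I,320,327,y0,y1)[:3])
        except Exception as e: print(e)
print(d0["side"]["image"][206:214,321:328].tolist()); print(d7["side"]["image"][221:230,321:328].tolist())
```

```text
d6 collar shift (-0.875, 14.5) 0.8776537179946899
d7 collar shift (-0.875, 15.75) 0.8801274299621582
30 [-0.44282836 10.97305052]
36 [-0.52981558 13.12854751]
40 [-0.58752053 14.55844549]
44 [-0.64499784 15.98270267]
d0 205 (np.float64(321.9093767338635), np.float64(210.00536341779176), np.int64(54))
d0 219 (np.float64(321.83277479892763), np.float64(226.8146782841823), np.int64(40))
d7 205 (np.float64(321.9538072897871), np.float64(209.97906892818477), np.int64(55))
d7 219 (np.float64(321.7631578947368), np.float64(224.6828724353256), np.int64(58))
[[[217, 170, 114], [217, 170, 113], [219, 172, 116], [213, 168, 119], [135, 136, 134], [141, 144, 136], [155, 156, 150]], [[219, 171, 114], [220, 173, 116], [222, 176, 120], [214, 171, 123], [148, 150, 148], [134, 136, 128], [140, 143, 136]], [[220, 174, 116], [222, 176, 117], [218, 175, 119], [203, 161, 118], [146, 147, 144], [115, 116, 111], [133, 135, 128]], [[223, 178, 120], [219, 176, 120], [182, 160, 118], [161, 144, 105], [136, 139, 138], [111, 114, 111], [98, 98, 91]], [[225, 180, 120], [217, 171, 113], [175, 143, 87], [236, 215, 
[... 747 characters left out ...]
 98, 93]], [[169, 131, 89], [167, 133, 91], [146, 128, 93], [106, 104, 97], [123, 123, 116], [115, 115, 110], [134, 136, 127]], [[168, 132, 90], [180, 143, 92], [216, 182, 103], [134, 114, 74], [110, 103, 84], [108, 111, 105], [137, 138, 129]], [[167, 130, 88], [164, 128, 86], [151, 125, 75], [192, 161, 92], [87, 80, 62], [90, 92, 91], [98, 95, 84]], [[166, 131, 89], [166, 131, 89], [163, 130, 90], [159, 137, 94], [119, 113, 95], [110, 111, 107], [84, 85, 85]], [[161, 126, 87], [163, 128, 87], [163, 128, 86], [155, 124, 88], [105, 106, 103], [119, 121, 115], [119, 119, 110]], [[159, 126, 86], [161, 125, 85], [160, 127, 89], [155, 129, 101], [119, 120, 115], [132, 134, 127], [120, 122, 116]]]
```

Pointer and hook agree at 43 mm, so about 360 g, well past the 300 g line (36 mm). The force estimate of 3.6 N agrees. The reel goes back to the cradle, so I re-grip it.

Emit:
apply_moves(commands=[[[0.03,0.2,0,0,0,-0.05],[0.03,0.5,0,0,0,-0.05],[0,0.5,0,0,0,0],[0,0.5,0,0,0,0],[0,0.4,0,0,0,0],[0,0.25,0,0,0,0],[0,0.1,0,0,0,0],[0,0,0,0,0,0]]])

```text
clock: 14.73
eef_pos: [487.6, 184.1, 125.1]
tool_rot: [-1.574, -0.003, 0.211]
force: [-0.8, 0.6, 1.0]
width: 51.6
```

Emit:
apply_moves(commands=[[[0,0,0,0,0,0],[0,0,0,0,0,0],[0,0,0,0,0,0],[0,0,0,0,0,0],[0,0,0,0,0,0],[0,0,0,0,0,0]]], claw=25)

```text
clock: 15.23
eef_pos: [487.7, 183.9, 126.9]
tool_rot: [-1.574, -0.004, 0.211]
force: [-2.0, -0.0, 0.4]
width: 32.3
```

Emit:
apply_moves(commands=[[[0,-0.1,0,0,0,0],[0,-0.2,0,0,0,0],[0,-0.3,0,0,0,0],[0,-0.3,0,0,0,0],[0,-0.2,0,0,0,0],[0,-0.1,0,0,0,0],[0,0,0,0,0,0],[0,0,0,0,0,0]]])

```text
clock: 15.9
eef_pos: [488.4, 184.6, 179.7]
tool_rot: [-1.573, -0.008, 0.211]
force: [1.0, -0.4, -3.5]
width: 32.4
```

Emit:
apply_moves(commands=[[[-0.05,-0.04,0,0,0,0.05],[-0.15,0,0,0,0,0.05],[-0.2,0,0,0,0,0],[-0.2,0,0,0,0,0],[-0.15,0,0,0,0,0],[-0.05,0,0,0,0,0],[0,0,0,0,0,0]]])

```text
clock: 16.48
eef_pos: [450.6, 176.2, 179.1]
tool_rot: [-1.574, 0.008, 0.211]
force: [0.3, -0.4, -3.0]
width: 32.6
```

Emit:
apply_moves(commands=[[[0,-0.06,0.01,0,0,-0.05],[0,-0.03,0,0,0,-0.05],[0,0,0,0,0,0]]])

```text
clock: 16.73
eef_pos: [450.7, 176.8, 183.1]
tool_rot: [-1.574, -0.002, 0.211]
force: [0.0, -0.1, -4.3]
width: 32.7
```

Emit:
apply_moves(commands=[[[-0.1,0.01,0,0,0,0],[-0.2,0,0,0,0,0],[-0.25,0,0,0,0,0],[-0.3,0,0,0,0,0],[-0.3,0,0,0,0,0],[-0.15,0,0,0,0,0],[-0.05,0,0,0,0,0],[0,0,0,0,0,0]]])

```text
clock: 17.4
eef_pos: [392.1, 163.8, 182.6]
tool_rot: [-1.574, -0.001, 0.211]
force: [0.6, 0.7, -3.8]
width: 32.9
```

Emit:
apply_moves(commands=[[[0,-0.05,-0.3,0,0,0],[0,-0.05,-0.6,0,0,0],[0,0,-0.7,0,0,0],[0,0,-0.7,0,0,0],[0,0,-0.6,0,0,0],[0,0,-0.4,0,0,0],[0,0,-0.2,0,0,0],[0,0,0,0,0,0]]])

```text
clock: 18.07
eef_pos: [429.8, 16.3, 189.1]
tool_rot: [-1.579, -0.011, 0.213]
force: [-0.4, -0.4, -3.5]
width: 32.8
```

Emit:
apply_moves(commands=[[[0,0,0,0,-0.5,0],[0,0,0,0,-1,0],[0,0,0,0,-1,0],[0,0,0,0,-1,0],[0,0,0,0,-1,0],[0,0,0,0,-1,0],[0,0,0,0,-1,0],[0,0,0,0,-1,0]]])

```text
clock: 18.73
eef_pos: [432.8, 14.4, 189.8]
tool_rot: [-1.588, -0.005, 0.894]
force: [-0.5, -0.2, -3.3]
width: 33.1
```

Emit:
apply_moves(commands=[[[0,0,0,0,-1,0],[0,0,0,0,-1,0],[0,0,0,0,-1,0],[0,0,0,0,-1,0],[0,0,0,0,-0.5,0],[0,0,0,0,0,0],[0,0,0,0,0,0]]])

```text
clock: 19.32
eef_pos: [434.7, 15.0, 190.2]
tool_rot: [-1.591, 0.002, 1.312]
force: [-0.0, -0.1, -2.6]
width: 32.6
```

Emit:
apply_moves(commands=[[[0.1,0.2,-0.03,0.1,0.1,0],[0.08,0.5,-0.03,0.1,0.1,0],[0,0.6,0,0,0,0],[0,0.5,0,0,0,0],[0,0.3,0,0,0,0],[0,0.1,0,0,0,0],[0,0,0,0,0,0],[0,0,0,0,0,0]]])

```text
clock: 19.98
eef_pos: [444.5, 23.5, 96.8]
tool_rot: [-1.577, 0.0, 1.284]
force: [0.1, 0.7, -3.3]
width: 32.6
```

Emit:
apply_moves(commands=[[[-0.05,0.03,0.08,0.03,0,0],[-0.03,0.03,0.04,0,-0.05,0],[0,0,0,0,0,0],[0,0,0,0,0,0]]])

```text
clock: 20.32
eef_pos: [440.2, 22.0, 96.2]
tool_rot: [-1.578, -0.001, 1.288]
force: [0.7, -0.4, -3.6]
width: 32.8
```

Emit:
apply_moves(commands=[[[0,0.08,0.01,0.05,0,0],[0,0.12,0.01,0,0,0],[0,0.1,0,0,0,0],[0,0.05,0,0,0,0],[0,0,0,0,0,0]]])

```text
clock: 20.73
eef_pos: [440.6, 22.2, 82.0]
tool_rot: [-1.576, -0.003, 1.288]
force: [0.5, 0.7, -4.2]
width: 32.6
```

Emit:
apply_moves(commands=[[[0,0.04,0.02,0,0,0],[0,0.03,0,0,0,0],[0,0,0,0,0,0]]])

```text
clock: 20.98
eef_pos: [439.6, 22.4, 78.5]
tool_rot: [-1.576, -0.002, 1.287]
force: [-0.7, 0.5, -3.5]
width: 32.4
```

Emit:
apply_moves(commands=[[[0,0,0,0,0,0]]])

```text
clock: 21.07
eef_pos: [439.6, 22.4, 78.4]
tool_rot: [-1.575, -0.002, 1.288]
force: [-0.8, 0.4, -3.2]
width: 32.8
```

Not touching yet, so I continue in small steps.

Emit:
apply_moves(commands=[[[0,0.03,0,0,0,0],[0,0.02,0,0,0,0],[0,0,0,0,0,0]]])

```text
clock: 21.32
eef_pos: [439.7, 22.4, 77.5]
tool_rot: [-1.576, -0.003, 1.287]
force: [-1.2, -0.0, -1.3]
width: 32.9
```

Emit:
apply_moves(commands=[[[0,0,0,0,0,0]]])

```text
clock: 21.4
eef_pos: [439.7, 22.4, 77.6]
tool_rot: [-1.576, -0.003, 1.287]
force: [-0.7, 0.6, -2.9]
width: 32.8
```

Emit:
apply_moves(commands=[[[0,0.04,0,0,0,0],[0,0.03,0,0,0,0],[0,0,0,0,0,0]]])

```text
clock: 21.65
eef_pos: [439.7, 22.4, 77.4]
tool_rot: [-1.578, -0.004, 1.287]
force: [-0.3, 0.3, -3.0]
width: 32.6
```

Emit:
apply_moves(commands=[[[0,0,0,0,0,0]]])

```text
clock: 21.73
eef_pos: [439.6, 22.4, 77.6]
tool_rot: [-1.578, -0.004, 1.287]
force: [-0.4, -0.2, -2.3]
width: 32.7
```

Emit:
apply_moves(commands=[[[0,0.06,0,0,0,0],[0,0.06,0,0,0,0],[0,0.03,0,0,0,0]]])

```text
clock: 21.98
eef_pos: [439.7, 22.4, 76.8]
tool_rot: [-1.58, -0.006, 1.286]
force: [-3.5, -0.3, 12.8]
width: 32.7
```

Emit:
apply_moves(commands=[[[0,0,0,0,0,0]]])

```text
clock: 22.07
eef_pos: [439.6, 22.4, 77.4]
tool_rot: [-1.581, -0.006, 1.286]
force: [-1.8, 0.4, -3.1]
width: 32.7
```

The reel is firmly on the rods at TCP z ≈ 77. I release and retreat upward.

Emit:
apply_moves(commands=[[[0,0,0,0,0,0],[0,0,0,0,0,0],[0,0,0,0,0,0],[0,0,0,0,0,0],[0,0,0,0,0,0],[0,0,0,0,0,0],[0,0,0,0,0,0]]], claw=60)

```text
clock: 22.65
eef_pos: [441.7, 22.5, 76.7]
tool_rot: [-1.584, -0.007, 1.286]
force: [-0.1, -0.1, 0.3]
width: 60.1
```

Emit:
apply_moves(commands=[[[0,-0.2,0,0,0,0],[0,-0.5,0,0,0,0],[0,-0.7,0,0,0,0],[0,-0.7,0,0,0,0],[0,-0.6,0,0,0,0],[0,-0.4,0,0,0,0],[0,-0.1,0,0,0,0],[0,0,0,0,0,0]]])

```text
clock: 23.32
eef_pos: [438.4, 21.9, 212.3]
tool_rot: [-1.581, -0.006, 1.286]
force: [-0.2, 0.6, -0.3]
width: 60.4
```

Emit:
apply_moves(commands=[[[0,0,0,0,0,0],[0,0,0,0,0,0],[0,0,0,0,0,0],[0,0,0,0,0,0],[0,0,0,0,0,0],[0,0,0,0,0,0],[0,0,0,0,0,0],[0,0,0,0,0,0]]])

```text
clock: 23.98
eef_pos: [435.0, 21.6, 207.6]
tool_rot: [-1.572, -0.002, 1.286]
force: [0.1, 0.1, -0.8]
width: 60.1
```

Run:
```python
from snap import *
d=snap("d8"); s=d["s"]; print(s["clock"],s["eef_pos"],s["force"],s["width"])
A=cr(d["side"],270,190,80,150,4); B=cr(d["wrist"],180,120,300,225,1.6)
cv2.imwrite("pics/m8.png",np.hstack([A,np.pad(B,((0,600-B.shape[0]),(0,0),(0,0)))]))
```

```text
24.1333 [435.1980604   21.57688504 207.82343936] [0.73864326 0.22711381 0.94713775] 60.2715161625264
```

View pics/m8.png

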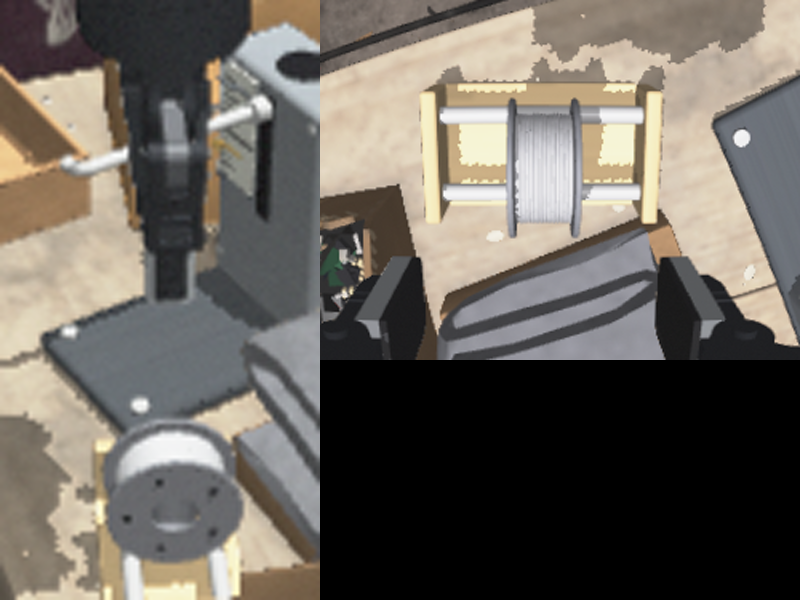

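The reel is seated centrally on both rods. The hook is back at zero, with its root at full side (335.5,216.8), and the gripper is clear.

```bash
python3 -c "
from cell import finish_job; print(finish_job())"
```

```text
the job is handed in; nothing more can be done
None
```

I weighed the reel and it came out over the 300 g line, so I set it back on the rods of its cradle and handed the job in at about 24 s.

- **Weighing:** I lowered the reel on the hook until the tool force averaged about 0 N, then let go and let it settle for about 2 s. At release the hook was about 3.6 mm short of its final position, so it moved down a little on its own.
- **Reading:** Measured in the side picture against the first frame, the hook had gone down about 43.4 mm and the drag pointer about 43 mm, so about 360 g. That is past the heavy line at 36 mm. The force while lifting, about 3.6 N (about 367 g), agrees.
- **Setting down:** One short push of about 13 N, close to 17 N with the reel's weight, showed as the reel touched the rods. I then opened the gripper with the reel resting on them.
- **Last checks:** The final picture shows the reel seated on both rods between the cheeks, the hook back at zero and the gripper clear. I did not measure the drag pointer again after lifting the reel off. I did not check the bystander objects individually. I felt no contact other than with the reel, the hook and the cradle.

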